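Fit the catch tray and crank the hand mill

TASK

Slide the wooden catch tray fully home into the slot in the left side of the hand mill, so that its front plate rests against the mill. Then crank the mill by its wooden handle two full turns clockwise, as seen facing the crank, at a slow, steady pace of several seconds a turn, so that it neither races nor swings back at the heavy point, and let go with the handle back at the top. Leave the tray home and do not disturb the mug, the glass and the honey jar.

Things in the scene. Friction and masses are not known exactly. Their poses are not given: they have to be found in the camera images.
- mill: Grey hand mill, fixed; origin on the worktop under the crank's centre; x from its front (robot side) to its back, y to its left, z up. Base x -90..120, y -75..75 mm, 56 mm high; above it a sloping face, 120 mm wide, with the crank. The crank axis leans 28 degrees from vertical towards the front: (-0.469, 0, 0.883) in the mill's frame. Column at the back: x 88..118 mm, 90 mm wide, 245 mm high.
- hopper_rim (a point): Centre of the rim of the mill's round steel hopper, 102 mm across, 306 mm up, 88 mm behind the mill's origin; the hopper narrows to 60 mm at height 246 mm. Its rim overhangs the top of the handle's circle: a gripper pointing straight down does not fit on the handle there; lean the wrist towards the mill's front, about 28 degrees, in line with the handle.
- slot_mouth (a point): Centre of the mouth of the tray slot in the mill's left face, at (0, 75, 13) mm in the mill's frame; axes as the mill's. The slot runs from here towards -y: 108 mm wide (x), 26 mm high, open below (the worktop is its floor), 130 mm deep.
- tray_grip (a point): Grip point in the 14 mm thick (x), 60 mm long (y) fin of the loose wooden tray, 30 mm above its underside, fin top 48 mm; axes as the tray's. Flat box 104 wide (x), 110 long, 20 mm high, 0.16 kg, leading edge 158 mm from here to -y. Front plate 116 mm wide, 33 high stops it at the slot; its inner face is 48 mm to -y. Starts flat, fin roughly away from the mill. Home: (0, 123, 30) mm in mill frame.
- crank (a joint): Crank angle (rad), endless; grows clockwise as seen facing the crank. 0: handle at the top of its circle, weight hanging at the bottom; 2 pi a turn. Starts within 0.25 of 0. A dark iron weight (60 mm) opposite the handle must be lifted over once a turn: up to 5 N at the handle in the first half turn; in the second it pulls ahead and races if not held. With the handle near the top friction holds it still.
- crank_axis (a point): Centre of the circle of handle_grip, on the crank axis, fixed to the mill at (-28, 0, 178) mm in its frame; axes as the mill's. At crank angle q, handle_grip lies at this point + 60 mm * (cos q * (0.883, 0, 0.469) - sin q * (0, 1, 0)) in the mill's frame.
- handle_grip (a point): Middle of the crank's round wooden handle, 26 mm thick, 66 mm long, parallel to the crank axis and 60 mm from it; 32 mm from its free end, 36 mm from the crank arm. It spins freely on its pin, so a hand that holds it need not turn. Its z axis points along the handle to the free end.
- mug: Grey speckled mug, 88 mm high, standing to the right of the mill; origin at the middle of its underside. Leave alone.
- tumbler: Clear drinking glass, 91 mm high, 81 mm wide, at the left near the robot; origin at the middle of its underside. Leave alone.
- honey_jar: Honey jar with a dark lid, 99 mm high, 62 mm wide, to the right of the mill; origin at the middle of its underside. Leave alone.
Things that resemble listed ones, but are neither listed nor needed, are in the scene too. What is meant by the part that bears tray_grip is not red or turquoise, and is the larger of those in its own colour.

How it is judged:
On the way, in this order (a step that is already met when the one before it is completed fails the run):
1. the tray is fully home in the slot, before the crank has been turned (y of tray_grip in the frame of mill between 0.117 and 0.127 m and x of tray_grip in the frame of mill between -0.008 and 0.008 m and height (world z) of tray_grip below 0.037 m and angle between the y axis of tray_grip and the y axis of mill, either way round below 0.06 rad and angle between tray_grip's own z axis and vertical below 0.1 rad and value of joint crank below 1 rad), for 0.2 s.
2. with the tray home, the crank has made half a turn: the weight is up (y of tray_grip in the frame of mill between 0.117 and 0.127 m and x of tray_grip in the frame of mill between -0.008 and 0.008 m and height (world z) of tray_grip below 0.037 m and angle between the y axis of tray_grip and the y axis of mill, either way round below 0.06 rad and angle between tray_grip's own z axis and vertical below 0.1 rad and value of joint crank between 3.14159 and 6.28319 rad).
3. with the tray home, the crank has made one and a half turns (y of tray_grip in the frame of mill between 0.117 and 0.127 m and x of tray_grip in the frame of mill between -0.008 and 0.008 m and height (world z) of tray_grip below 0.037 m and angle between the y axis of tray_grip and the y axis of mill, either way round below 0.06 rad and angle between tray_grip's own z axis and vertical below 0.1 rad and value of joint crank above 9.42478 rad).
At the end, for the whole second after the job is handed in: The tray is home in the slot (front plate within 4 mm of the mill's face, lying flat and square), the crank stands at rest two full turns on, with the handle within 0.6 rad (35 degrees) of the top, and everything is let go (y of tray_grip in the frame of mill between 0.117 and 0.127 m and x of tray_grip in the frame of mill between -0.008 and 0.008 m and height (world z) of tray_grip below 0.037 m and angle between the y axis of tray_grip and the y axis of mill, either way round below 0.06 rad and angle between tray_grip's own z axis and vertical below 0.1 rad and value of joint crank between 11.966 and 13.166 rad and velocity of joint crank between -0.1 and 0.1 rad/s); the robot touches nothing.
It fails at once if the crank races (faster than 6 rad/s) (velocity of joint crank above 6 rad/s).
It fails at once if the crank swings back (faster than 1.2 rad/s backwards) (velocity of joint crank below -1.2 rad/s).
It fails at once if the crank is turned more than 0.9 rad past the two turns (value of joint crank above 13.466 rad).
It fails at once if the mug, the glass or the honey jar is pushed more than 30 mm or tipped (distance of any of mug, tumbler, honey_jar from where it was at the start of the episode above 0.03 m or angle between any of mug, tumbler, honey_jar's own z axis and vertical above 0.5 rad).
It also fails if it takes over 72 s, if anything falls off the work surface, if the arm or the gripper's body presses on something with over 40 N, if the wrist force passes 120 N, or if a joint passes its speed limit or range.

ROBOT

A 6-joint arm with a two-finger parallel gripper is mounted at the origin on the work surface; the furniture and walls round the work are solid. World frame = base frame: x ahead of the robot, y to its left, z up, the work surface at z = 0. Lengths are in m, angles in rad, forces in N, time in s.
With the tool pointing down it reaches from about 0.4 to 0.825 m from the base axis. Payload 7 kg.
Tool frame: the origin (TCP) lies on the centre line of the jaws, within the pads' length; the fingertips stand 25 mm ahead of it and the grasp point (between the pads) lies 6 mm ahead of it; z points along the fingers, y is the line along which they close (so a half turn about z gives the same grasp; the last joint's range is limited). The gripper opens to 88 mm and grips with 3 to 60 N. Pads are 19 mm wide; open, the fingers measure 130 mm over their backs; the gripper's body (78 mm by 193 mm) begins 47 mm behind the grasp point.
Start: joints at [-0.919, 0.359, 0.012, 0, -1.224, -0.288], TCP at [0.24, -0.631, 0.252] pointing down, gripper open.
Joint ranges: [-3.07, 3.07], [-1.43, 2.12], [-1.02, 1.25], [-3.03, 1.67], [-3.05, -0], [-3.03, 3.03]. Speed limits (rad/s): [2.39, 2.39, 3.01, 3.14, 3.14, 3.14].

INTERFACE

Orientations are given as [roll, pitch, yaw] about the fixed x, y, z axes, in that order (R = Rz(yaw) Ry(pitch) Rx(roll)).
In Python, from station import readout, vision, arm gives the robot as it stands. The module is installed in compiled form; this text tells all that it offers.
- The arm moves only by the tool carry_out, never from a script. Its argument "commands" is a list of rows, each an object with "dp": the shift along the tool's x, y, z in m, a list of three; "rotation": the turn, a rotation vector about the tool's x, y, z in degrees, a list of three. In form: [{"dp": [dx, dy, dz], "rotation": [wx, wy, wz]}, ...]. A call has 1 to 8 rows; each row shifts and turns the commanded pose from where the row before left it, along the tool's axes as they then stand; what a row does not reach is not made up. A row lasts 1/8 s, in which the tool goes at most 62.5 mm and 10.7 degrees, less where a joint would pass 70% of its speed; a pose out of reach is approached as far as the arm can. A call with a gripper value outside its range is refused whole. "grip" is the finger opening in m, from 0 to 0.0876, set as the call begins (left out, the last holds). The fingers move at their own pace and stop on an object; "force" is the grip in N (left out, the last holds). Time passes only in rows, so rows that do not move let the fingers close. It gives the time, the measured TCP pose, the force, the opening and the grip force at its end, in the units of the state.
- readout.get_state(): the state, without advancing time (a new reading comes with each control period).
- vision.grab_frame(name): name is "scene" or "top"; returns (picture, depth): 384x512x3 uint8, red, green, blue; 384x512 float32, m along the optical axis (not along the pixel's ray), 0 where there is no reading.
- vision.calibration(name): a dict with "fovy" (degrees; the focal length in pixels is half the picture's height over the tangent of half this angle, whatever the lens; pixels are square), "cx", "cy" (the principal point, pixels), "origin" and "attitude" of the camera in the world. Camera axes: x right, y down, z forward; pixel columns grow to the right and rows downward; lengths in m; the calibration is good to about 2 mm. A picture is of the moment at which its call begins. calibration takes no time and is no camera call.
- arm.job_done(): hands the job in; it is judged then, once.
Trained networks look in the newest picture that a camera, given by its name, has taken for a name from the list of things; names that differ only in an ending like _2 or _b are one class to them, and where a whole thing is asked for, a point or a joint stands for the part that bears it (a point fixed in the world has none). Each returns a list of dicts, best first, with "score" (0 to 1); they miss things now and then, are a little off and sometimes report something else, mostly with a low value. They report only what shows in the picture. A call takes as long as a camera call. They do not tell look-alikes from the thing itself.
- vision.trace(label, camera): "pixels" (384x512 bool, what is visible of it) and "position" ([row, column] in pixels, amid what is visible of it).
The state is a dict: "t": time; "q": joint angles; "qd": joint speeds; "joint_efforts": joint torques, N m; "eef_pos": TCP position; "ee_rot": TCP orientation; "force": force on the tool from outside, world axes, zero at the start; "moment": the same for the moment, N m; "width": finger opening in m; "gripper_force": force on a finger pad.
Only numpy, scipy, OpenCV 4.12 (cv2) and the standard library are available. Lean on these libraries where they do the work, as an engineer would, in place of code of your own. Each camera call takes 0.05 s, during which the arm holds its last target. There are 200 camera calls.

## Working session

There is one attempt and no reset: what is moved stays moved. The work goes in short steps, Python scripts to look and compute and a tool call to move; the robot and the scene stay as the last step left them, time stands still between calls to the robot, and variables do not carry over. Pictures are saved under pics/ and viewed, at most 10 in all, crops included, and the job is handed in when it is done.

Besides the shell and the picture viewer there is one more tool, called after "Request:" as a command line: name --argument value ..., lists and objects as JSON in quotes. carry_out: Moves the arm, as the interface text tells. Its arguments: {"type":"object","properties":{"commands":{"type":"array"},"grip":{"type":"number"},"force":{"type":"number"}},"required":["commands"]}

```bash
mkdir -p pics
cat > h.py <<'E'
import numpy as np, cv2
from scipy.spatial.transform import Rotation as R
from station import readout, vision, arm
def Rm(a):
    a=np.array(a,float)
    if a.shape==(3,3): return a
    return R.from_euler('xyz',a).as_matrix() if a.size==3 else R.from_quat(a).as_matrix()
def cloud(cam,depth):
    c=vision.calibration(cam); f=192/np.tan(np.radians(c['fovy'])/2)
    v,u=np.mgrid[0:384,0:512]
    P=np.stack([(u-c['cx'])/f*depth,(v-c['cy'])/f*depth,depth],-1)
    W=P@Rm(c['attitude']).T+np.array(c['origin']); W[depth==0]=np.nan
    return W
def save(n,im,crop=None,s=1):
    im=im[...,::-1]
    if crop: a,b,c,d=crop; im=im[a:b,c:d]
    cv2.imwrite('pics/'+n,cv2.resize(im,None,fx=s,fy=s,interpolation=cv2.INTER_CUBIC))
E
python3 - <<'E'
from h import *
ims=[]
for c in('scene','top'):
    print(c,vision.calibration(c))
    im,d=vision.grab_frame(c);save(c+'0.png',im,s=1.5);W=cloud(c,d)
    for n in('mill','tray_grip','crank','handle_grip','mug','tumbler','honey_jar','hopper_rim'):
        try:
            for r in vision.trace(n,c)[:5]:
                p=r['pixels']; print(c,n,round(r['score'],2),np.round(r['position']),p.sum(),np.round(np.nanmedian(W[p],0),3))
        except Exception as e: print(n,e)
print(readout.get_state())
E
```

```text
scene {'fovy': 46.791228689313506, 'cx': 259.045186313526, 'cy': 188.626236315956, 'origin': array([-0.09470372, -1.19518738,  1.44055247]), 'attitude': array([-2.32630634, -0.01396946, -0.42692746])}
scene mill 0.86 [173. 301.] 561 [ 0.555 -0.09   0.254]
scene tray_grip 0.78 [196. 237.] 634 [0.436 0.166 0.014]
scene tray_grip 0.68 [242. 240.] 439 [ 0.341 -0.071  0.01 ]
scene tray_grip 0.58 [197. 199.] 197 [0.265 0.216 0.011]
scene tray_grip 0.56 [292. 240.] 998 [ 0.242 -0.315  0.012]
scene crank 0.6 [218. 285.] 74 [ 0.509 -0.144  0.138]
scene crank 0.54 [193. 236.] 631 [0.435 0.169 0.014]
scene crank 0.5 [175. 304.] 470 [ 0.634 -0.09   0.264]
scene mug 0.74 [285. 324.] 685 [ 0.543 -0.437  0.055]
scene honey_jar 0.4 [296. 305.] 54 [ 0.417 -0.478  0.102]
scene hopper_rim 0.72 [175. 305.] 519 [ 0.628 -0.09   0.26 ]
top {'fovy': 47.73477832983378, 'cx': 255.94499946983322, 'cy': 192.21182876966913, 'origin': array([ 0.33016257, -0.01693305,  1.68588482]), 'attitude': array([-3.0701421 ,  0.00672223, -1.59010161])}
top mill 0.75 [152. 285.] 2847 [ 0.584 -0.11   0.134]
top tray_grip 0.95 
[... 505 characters left out ...]
150. 287.] 2760 [ 0.584 -0.111  0.135]
{'t': 0.9, 'q': array([-9.18905634e-01,  3.58583817e-01,  1.18939859e-02,  3.41500105e-05,
       -1.22410590e+00, -2.88085905e-01]), 'qd': array([ 0.00074412,  0.00012489, -0.00141059,  0.00037794, -0.00083614,
        0.00146402]), 'joint_efforts': array([ 5.82474331e-05, -5.82351065e+01,  2.93297249e+01,  7.00241759e+00,
        1.24780519e-02, -2.25134846e-05]), 'eef_pos': array([ 0.24014162, -0.63081438,  0.25157525]), 'ee_rot': array([-3.14158296e+00, -3.06248994e-05, -2.77777626e+00]), 'force': array([-0.55709315, -0.26169622,  0.19691728]), 'moment': array([0.02458248, 0.00510907, 0.03434536]), 'gripper_force': 0.0, 'width': 0.08776961556633636}
```

View pics/top0.png

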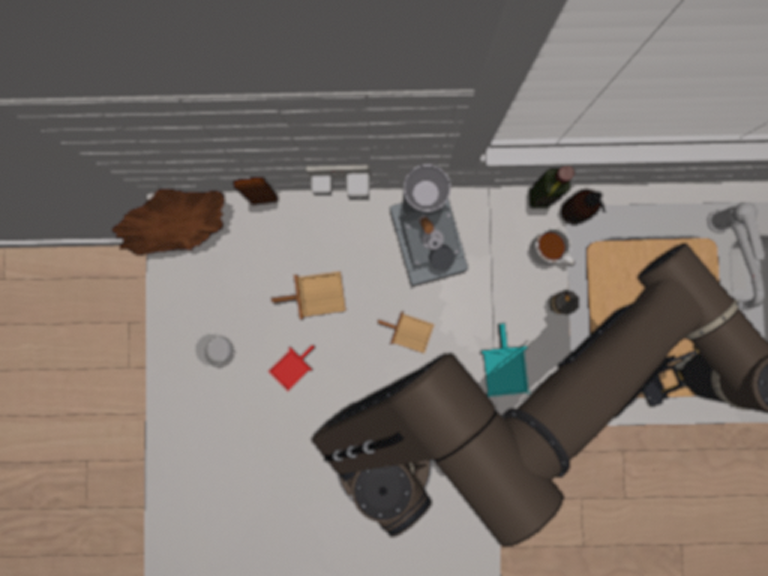

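View pics/scene0.png

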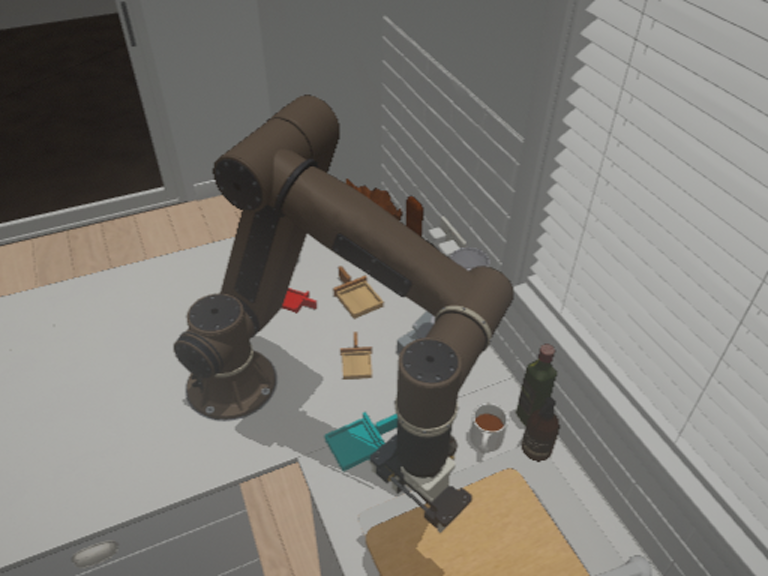

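Lookalikes in the top picture (row, col): large wooden tray (198,209), small wooden tray (220,272), red tray (247,192), turquoise tray (247,336). I choose the large wooden one. The mug is at (165,367), the jar at (203,377) and the glass at (236,140).

Run:
```python
from h import *
im,d=vision.grab_frame('top');W=cloud('top',d)
a=im[100:235,170:325]; save('c1.png',im,(100,235,170,325),5)
z=W[...,2];x=W[...,0];y=W[...,1]
print('table z',np.nanmedian(z[200:215,240:255]))
M=(x>.44)&(x<.75)&(y<.02)&(y>-.24)
b=M&(z>.048)&(z<.064)
r=cv2.minAreaRect((W[b][:,:2]*1000).astype(np.float32)); print('base',b.sum(),r,np.nanmedian(z[b]))
hm=M&(z>.296)&(z<.315);P=W[hm]; print('rim',hm.sum(),P.min(0),P.max(0),cv2.minEnclosingCircle((P[:,:2]*1000).astype(np.float32)))
T=(x>.36)&(x<.52)&(y>.08)&(y<.32)
for lo,hi in((.004,.1),(.024,.038),(.040,.06)):
    q=T&(z>lo)&(z<hi)
    if q.sum()>3: print(lo,q.sum(),cv2.minAreaRect((W[q][:,:2]*1000).astype(np.float32)),W[q].mean(0))
Hh=M&(z>.16)&(z<.29)&(x<.6); print('handle',Hh.sum(),W[Hh].mean(0)); 
for p in W[Hh][::4]: print(np.round(p,3),end=' ')
```

```text
table z -0.00040304164290838607
base 655 ((586.3140869140625, -110.70089721679688), (255.96685791015625, 258.0682067871094), 89.79849243164062) 0.05575553310020176
rim 293 [ 0.59501877 -0.23974615  0.29602598] [0.73184156 0.01710175 0.31477883] ((717.5484619140625, -111.66171264648438), 128.87957763671875)
0.004 1019 ((438.7578430175781, 200.00271606445312), (237.61895751953125, 158.85519409179688), 89.3180160522461) [0.43811058 0.18268967 0.01427351]
0.024 107 ((435.0148010253906, 182.65818786621094), (112.32762908935547, 161.5818328857422), 4.1650390625) [0.4332735  0.20480379 0.03095099]
0.04 63 ((418.5580139160156, 244.7616729736328), (66.08832550048828, 69.98969268798828), 9.96353530883789) [0.42780348 0.24824265 0.04702549]
handle 80 [ 0.57545236 -0.10673282  0.21867569]
[ 0.599 -0.093  0.178] [ 0.595 -0.106  0.199] [ 0.592 -0.095  0.199] [ 0.589 -0.108  0.214] [ 0.588 -0.095  0.2  ] [ 0.583 -0.107  0.23 ] [ 0.584 -0.095  0.207] [ 0.578 -0.106  0.238] [ 0.58  -0.095  0.205] [ 0.576 -0.107  0.232] [ 0.576 -0.094  0.209] [ 0.572 -0.107  0.232] [ 0.572 -0.12   0.233] [ 0.568 -0.106  0.238] [ 0.568 -0.12   0.237] [ 0.565 -0.11   0.233] [ 0.562 -0.1    0.233] [ 0.562 -0.113  0.233] [ 0.56  -0.107  0.225] [ 0.566 -0.111  0.161]
```

View pics/c1.png

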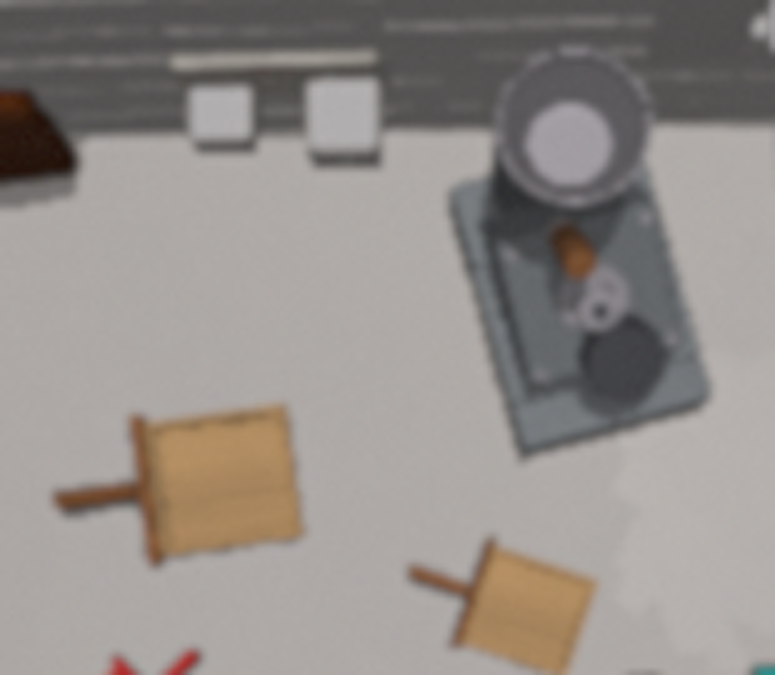

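The crop confirms the choice: the large light-wood tray with a dark fin, at crop (215,485). The crank handle is near the top at crop (572,250), and the mill's left face is towards the tray. Next I fit poses by edge alignment.

```bash
cat > fit.py <<'E'
from h import *
from scipy.optimize import minimize
from scipy.ndimage import map_coordinates
def proj(cam,P):
    c=vision.calibration(cam); f=192/np.tan(np.radians(c['fovy'])/2)
    Q=(np.asarray(P)-c['origin'])@Rm(c['attitude']); return np.stack([f*Q[:,0]/Q[:,2]+c['cx'],f*Q[:,1]/Q[:,2]+c['cy']],1)
def seg(a,b,n=60): return np.linspace(a,b,n)
def poly(c,z): c=np.array([(*p,z) for p in c],float); return [seg(c[i],c[(i+1)%len(c)]) for i in range(len(c))]
t=np.linspace(0,2*np.pi,160)
mm=1e-3
B=poly([(-90,75),(-90,-75),(120,-75),(120,75)],56)
MILL=np.vstack([seg([70,75,56],[-90,75,56]),B[0],seg([-90,-75,56],[50,-75,56]),np.c_[88+51*np.cos(t),51*np.sin(t),306+0*t]])*mm
# tray in grip frame (z from underside)
TRAY=np.vstack(poly([(-52,-158),(-52,-48),(52,-48),(52,-158)],20)+[seg([-58,-48,33],[58,-48,33])]+
  [seg([-7,-36,48],[-7,30,48],40),seg([7,-36,48],[7,30,48],40),seg([-7,30,48],[7,30,48],10)])*mm
def place(P,p): 
    Q=P@R.from_euler('z',p[2]).as_matrix().T; return Q+[p[0],p[1],0]
def fit(im,P,p0,cam='top'):
    for s in(2.5,1.0):
        g=cv2.GaussianBlur(im,(0,0),s).astype(float)
        G=sum(np.hypot(cv2.Sobel(g[...,k],-1,1,0),cv2.Sobel(g[...,k],-1,0,1)) for k in range(3))
        G=np.minimum(G,np.percentile(G,97))
        def c(p):
            uv=proj(cam,place(P,p)); return -map_coordinates(G,[uv[:,1],uv[:,0]],order=1).mean()
        best=None
        for dx in(-.008,0,.008):
          for dy in(-.008,0,.008):
            for da in(-.06,0,.06):
              q=np.array(p0)+np.array([dx,dy,da])*(1 if s>2 else .3)
              r=minimize(c,q,method='Nelder-Mead',options=dict(initial_simplex=q+np.array([[0,0,0],[.006,0,0],[0,.006,0],[0,0,.05]]),xatol=1e-5,fatol=1e-3))
              if best is None or r.fun<best.fun: best=r
        p0=best.x; print('fit',np.round(p0,4),round(best.fun,1))
    return p0
def draw(im,sets,n,crop,s,cam='top'):
    a,b,c,d=crop; o=cv2.resize(im[a:b,c:d,::-1],None,fx=s,fy=s)
    for P,p in sets:
        for u,v in proj(cam,place(P,p)): cv2.circle(o,(int((u-c+.5)*s),int((v-a+.5)*s)),0,(0,0,255),-1)
    cv2.imwrite('pics/'+n,o)
E
python3 - <<'E'
from fit import *
im,d=vision.grab_frame('top')
m=fit(im,MILL,[.57,-.115,-.29+.56]); t=fit(im,TRAY,[.427,.25,.09])
draw(im,[(MILL,m),(TRAY,t)],'f1.png',(100,235,170,325),5)
np.save('mt.npy',[m,t]); 
Rz=R.from_euler('z',m[2]).as_matrix()
mw=lambda p: Rz@np.array(p)+[m[0],m[1],0]
print('axis',mw([-.028,0,.178]),'home',mw([0,.123,.03]),'rim',mw([.088,0,.306]))
W=cloud('top',d);a=W@np.array([0,0,1]);
E
```

```text
Traceback (most recent call last):
  File "fit.py", line 30, in fit
    r=minimize(c,q,method='Nelder-Mead',options=dict(initial_simplex=q+np.array([[0,0,0],[.006,0,0],[0,.006,0],[0,0,.05]]),xatol=1e-5,fatol=1e-3))
  File "fit.py", line 24, in c
    uv=proj(cam,place(P,p)); return -map_coordinates(G,[uv[:,1],uv[:,0]],order=1).mean()
  File "fit.py", line 5, in proj
    c=vision.calibration(cam); f=192/np.tan(np.radians(c['fovy'])/2)
ValueError: time passes only in moves, steps and waits
```

```bash
sed -i 's/^from scipy.optimize/CAL={k:vision.calibration(k) for k in("top","scene")}\nfrom scipy.optimize/; s/c=vision.calibration(cam); f=192\(.*\)$/c=CAL[cam]; f=192\1/' fit.py
python3 - <<'E'
from fit import *
im,d=vision.grab_frame('top')
m=fit(im,MILL,[.57,-.115,-.29+.56]); t=fit(im,TRAY,[.427,.25,.09])
draw(im,[(MILL,m),(TRAY,t)],'f1.png',(100,235,170,325),5)
np.save('mt.npy',[m,t]); 
Rz=R.from_euler('z',m[2]).as_matrix()
mw=lambda p: Rz@np.array(p)+[m[0],m[1],0]
print('axis',mw([-.028,0,.178]),'home',mw([0,.123,.03]),'rim',mw([.088,0,.306]))
E
```

```text
fit [ 0.5548 -0.1253  0.251 ] -172.7
fit [ 0.5554 -0.1245  0.2523] -306.9
fit [0.4233 0.2663 0.1403] -155.5
fit [0.4243 0.2648 0.1275] -296.4
axis [ 0.52830952 -0.13146406  0.178     ] home [ 0.52472373 -0.00536829  0.03      ] rim [ 0.64063829 -0.10251156  0.306     ]
```

View pics/f1.png

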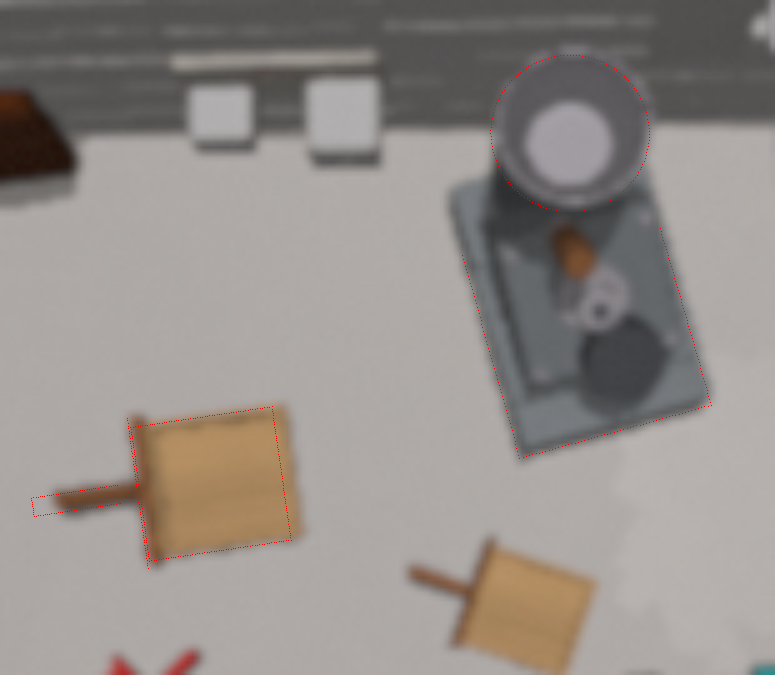

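```bash
cat >> fit.py <<'E'
MILL=np.vstack([seg([70,75,56],[-90,75,56]),seg([-90,75,0],[-90,-75,0],40),seg([-90,-75,56],[50,-75,56]),np.c_[88+51*np.cos(t),51*np.sin(t),306+0*t]])*mm
TRAY=np.vstack([seg([-52,-158,20],[52,-158,20]),seg([-52,-158,20],[-52,-50,20]),seg([52,-158,20],[52,-50,20]),seg([-58,-36,33],[-10,-36,33],30),seg([10,-36,33],[58,-36,33],30),seg([-7,-36,48],[-7,24,48],40),seg([7,-36,48],[7,24,48],40),seg([-7,24,48],[7,24,48],10)])*mm
E
python3 - <<'E'
from fit import *
im,d=vision.grab_frame('top')
m=fit(im,MILL,[.558,-.1245,.25]); t=fit(im,TRAY,[.427,.256,.11])
draw(im,[(MILL,m),(TRAY,t)],'f2.png',(100,235,170,325),5)
np.save('mt.npy',[m,t]); 
Rz=R.from_euler('z',m[2]).as_matrix()
mw=lambda p: Rz@np.array(p)+[m[0],m[1],0]
print('axis',mw([-.028,0,.178]),'home',mw([0,.123,.03]),'rim',mw([.088,0,.306]))
E
```

```text
fit [ 0.5581 -0.1248  0.2449] -171.0
fit [ 0.5573 -0.124   0.2536] -305.6
fit [0.425  0.2546 0.1368] -171.6
fit [0.4255 0.2528 0.1288] -346.2
axis [ 0.53023877 -0.13105532  0.178     ] home [ 0.52648336 -0.00496449  0.03      ] rim [ 0.6425285  -0.10195174  0.306     ]
```

View pics/f2.png

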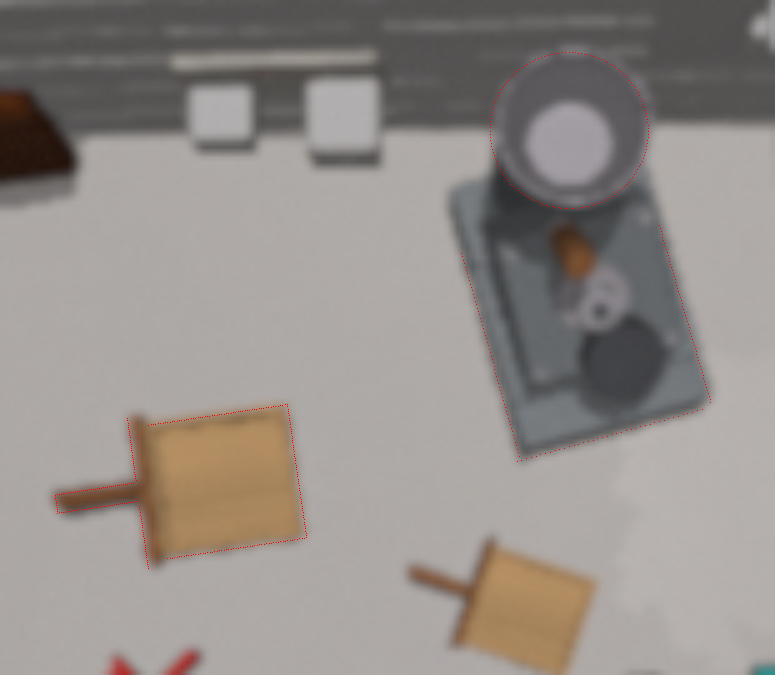

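Request:
carry_out --commands '[{"dp": [0,0,-0.004],"rotation": [0,0,-9.57]},{"dp": [0,0,-0.004],"rotation": [0,0,-9.57]},{"dp": [0,0,-0.004],"rotation": [0,0,-9.57]},{"dp": [0,0,-0.004],"rotation": [0,0,-9.57]},{"dp": [0,0,-0.004],"rotation": [0,0,-9.57]},{"dp": [0,0,-0.004],"rotation": [0,0,-9.57]},{"dp": [0,0,-0.004],"rotation": [0,0,-9.57]},{"dp": [0,0,-0.004],"rotation": [0,0,-9.57]}]' --grip 0.0876

```text
t: 2.1
eef_pos: [0.2402, -0.6308, 0.2837]
ee_rot: [3.142, 0.0, -1.436]
force: [-0.4, -0.6, 0.3]
width: 0.0876
gripper_force: 0.0
```

Request:
carry_out --commands '[{"dp": [-0.03,-0.015,0],"rotation": [0,0,0]},{"dp": [-0.05,-0.026,0],"rotation": [0,0,0]},{"dp": [-0.05,-0.026,0],"rotation": [0,0,0]},{"dp": [-0.05,-0.026,0],"rotation": [0,0,0]},{"dp": [-0.05,-0.026,0],"rotation": [0,0,0]},{"dp": [-0.05,-0.026,0],"rotation": [0,0,0]},{"dp": [-0.05,-0.026,0],"rotation": [0,0,0]},{"dp": [-0.05,-0.026,0],"rotation": [0,0,0]}]'

```text
t: 3.1
eef_pos: [0.3869, -0.2269, 0.284]
ee_rot: [-3.14, -0.0, -1.442]
force: [1.5, -0.4, -0.3]
width: 0.0878
gripper_force: 0.0
```

Request:
carry_out --commands '[{"dp": [-0.055,-0.012,0],"rotation": [0,0,0]},{"dp": [-0.055,-0.012,0],"rotation": [0,0,0]},{"dp": [-0.055,-0.012,0],"rotation": [0,0,0]},{"dp": [-0.055,-0.012,0],"rotation": [0,0,0]},{"dp": [-0.055,-0.012,0],"rotation": [0,0,0]},{"dp": [-0.055,-0.012,0],"rotation": [0,0,0]},{"dp": [-0.055,-0.012,0],"rotation": [0,0,0]},{"dp": [-0.055,-0.012,0],"rotation": [0,0,0]}]'

```text
t: 4.1
eef_pos: [0.4248, 0.2221, 0.2841]
ee_rot: [-3.141, 0.001, -1.441]
force: [1.1, -0.8, 0.0]
width: 0.0877
gripper_force: 0.0
```

Request:
carry_out --commands '[{"dp": [-0.02,-0.003,0.03],"rotation": [0,0,0]},{"dp": [-0.011,-0.001,0.05],"rotation": [0,0,0]},{"dp": [0,0,0.05],"rotation": [0,0,0]},{"dp": [0,0,0.04],"rotation": [0,0,0]},{"dp": [0,0,0],"rotation": [0,0,0]}]'

```text
t: 4.72
eef_pos: [0.4237, 0.2499, 0.1113]
ee_rot: [3.137, -0.004, -1.442]
force: [-0.1, -0.4, 1.2]
width: 0.0874
gripper_force: 0.0
```

Run:
```python
from fit import *
im,d=vision.grab_frame('scene'); im2,_=vision.grab_frame('top')
s=readout.get_state(); print(s['q'],s['eef_pos'],s['ee_rot'])
m,t=np.load('mt.npy')
a=im[140:290,180:330]
import cv2
draw(im,[(TRAY,t),(MILL,m)],'a.png',(110,290,170,360),2,'scene'); draw(im2,[(TRAY,t),(MILL,m)],'b.png',(100,235,170,325),2.4)
A,B=cv2.imread('pics/a.png'),cv2.imread('pics/b.png'); h=max(A.shape[0],B.shape[0])
p=lambda X:cv2.copyMakeBorder(X,0,h-X.shape[0],0,0,cv2.BORDER_CONSTANT)
cv2.imwrite('pics/ab1.png',np.hstack([p(A),p(B)]))
```

```text
[ 9.32999610e-01  2.01773256e-01 -5.61816459e-01  7.90963219e-04
 -8.06664056e-01 -8.03801577e-01] [0.42561962 0.25182836 0.1146757 ] [-3.14080486e+00 -5.98146800e-06 -1.44105118e+00]
```

View pics/ab1.png

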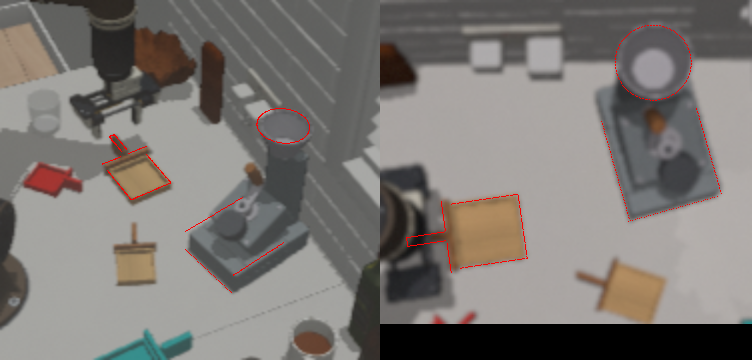

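The overlay agrees in both cameras: the fin lies between the fingers (right panel at 425,240), and the mill outline fits. Next I descend and grip.

Request:
carry_out --commands '[{"dp": [0,0,0.03],"rotation": [0,0,0]},{"dp": [0,0,0.03],"rotation": [0,0,0]},{"dp": [0,0,0.016],"rotation": [0,0,0]},{"dp": [0,0,0],"rotation": [0,0,0]}]'

```text
t: 5.32
eef_pos: [0.4256, 0.252, 0.0386]
ee_rot: [-3.141, 0.001, -1.441]
force: [0.6, -0.3, 0.3]
width: 0.0874
gripper_force: 0.0
```

Request:
carry_out --commands '[{"dp": [0,0,0],"rotation": [0,0,0]},{"dp": [0,0,0],"rotation": [0,0,0]},{"dp": [0,0,0],"rotation": [0,0,0]},{"dp": [0,0,0],"rotation": [0,0,0]},{"dp": [0,0,0],"rotation": [0,0,0]},{"dp": [0,0,0],"rotation": [0,0,0]},{"dp": [0,0,0],"rotation": [0,0,0]}]' --grip 0.005 --force 25

```text
t: 6.2
eef_pos: [0.425, 0.2513, 0.0375]
ee_rot: [3.141, -0.0, -1.442]
force: [-0.1, -0.5, 0.1]
width: 0.0232
gripper_force: 0.0
```

```bash
cat > mf.py <<'E'
from fit import *
from h import *
# joint mill fit over both cameras
TOP=MILL
SC=np.vstack([seg([-90,75,56],[-90,-75,56]),seg([-90,75,0],[-90,-75,0]),seg([-90,-75,0],[120,-75,0]),seg([-90,-75,56],[120,-75,56]),seg([-90,75,56],[-40,75,56],30),np.c_[88+51*np.cos(t),51*np.sin(t),306+0*t][::2]])*mm
def gr(im,s=1.0):
    g=cv2.GaussianBlur(im,(0,0),s).astype(float); G=sum(np.hypot(cv2.Sobel(g[...,k],-1,1,0),cv2.Sobel(g[...,k],-1,0,1)) for k in range(3)); return np.minimum(G,np.percentile(G,97))
def val(G,cam,P,p):
    uv=proj(cam,place(P,p)); return map_coordinates(G,[uv[:,1],uv[:,0]],order=1).mean()
def two(it,isc,PT,PS,p0,only=None):
    GT,GS=gr(it),gr(isc); out={}
    for k,w in dict(both=(1,1),top=(1,0),scene=(0,1)).items():
        c=lambda p:-w[0]*val(GT,'top',PT,p)-w[1]*val(GS,'scene',PS,p)
        best=min((minimize(c,q,method='Nelder-Mead',options=dict(initial_simplex=q+np.array([[0,0,0],[.004,0,0],[0,.004,0],[0,0,.03]]))) for q in [np.array(p0)+[a,b,e] for a in(-.004,0,.004) for b in(-.004,0,.004) for e in(-.02,0,.02)]),key=lambda r:r.fun)
        print(k,np.round(best.x,4),round(best.fun,1)); out[k]=best.x
    return out
E
python3 - <<'E'
from mf import *
it,_=vision.grab_frame('top');isc,_=vision.grab_frame('scene')
m,t=np.load('mt.npy'); o=two(it,isc,MILL,SC,m); two(it,isc,TRAY,TRAY,t)
np.save('mill.npy',o['both'])
s=readout.get_state(); print(s['eef_pos'],s['ee_rot'],s['width'],s['gripper_force'],s['force'])
E
```

```text
both [ 0.5585 -0.126   0.256 ] -556.8
top [ 0.5576 -0.1241  0.2539] -288.5
scene [ 0.5601 -0.1301  0.26  ] -302.4
both [0.4337 0.2552 0.053 ] -486.0
top [0.4278 0.2573 0.1057] -249.7
scene [0.44   0.2541 0.0059] -251.2
[0.42502443 0.25136947 0.03752055] [ 3.14154712e+00 -9.57637779e-05 -1.44151026e+00] 0.015173570350510224 0.16151523683220148 [ 0.03381004  0.9666534  -0.17206804]
```

Request:
carry_out --commands '[{"dp": [0,0,0],"rotation": [0,0,0]},{"dp": [0,0,0],"rotation": [0,0,0]},{"dp": [0,0,0],"rotation": [0,0,-1.2]},{"dp": [0,0,0],"rotation": [0,0,-1.2]},{"dp": [0,0,0],"rotation": [0,0,-1.2]},{"dp": [0,0,0],"rotation": [0,0,-1.2]},{"dp": [0,0,0],"rotation": [0,0,-1.2]},{"dp": [0,0,0],"rotation": [0,0,-1.26]}]' --force 30

```text
t: 7.3
eef_pos: [0.425, 0.2514, 0.0375]
ee_rot: [-3.142, 0.0, -1.313]
force: [-1.5, -0.1, 0.2]
width: 0.0141
gripper_force: 30.0
```

Request:
carry_out --commands '[{"dp": [0.012,-0.003,0],"rotation": [0,0,0]},{"dp": [0.02,-0.0045,0],"rotation": [0,0,0]},{"dp": [0.02,-0.0045,0],"rotation": [0,0,0]},{"dp": [0.025,-0.0055,0],"rotation": [0,0,0]},{"dp": [0.025,-0.0055,0],"rotation": [0,0,0]},{"dp": [0.02,-0.0045,0],"rotation": [0,0,0]},{"dp": [0.02,-0.0045,0],"rotation": [0,0,0]},{"dp": [0.009,-0.0016,0],"rotation": [0,0,0]}]'

```text
t: 8.3
eef_pos: [0.4962, 0.1126, 0.0375]
ee_rot: [-3.141, 0.0, -1.316]
force: [0.1, 0.6, -1.6]
width: 0.014
gripper_force: 30.0
```

Run:
```python
from mf import *
s=readout.get_state(); print(s['eef_pos'],s['ee_rot'],s['width'],s['gripper_force'],s['force'])
it,_=vision.grab_frame('top');isc,_=vision.grab_frame('scene')
m=np.load('mill.npy')
o=two(it,isc,MILL,SC,m)
e=s['eef_pos']; t0=np.array([e[0],e[1],s['ee_rot'][2]+np.pi/2])
BX=TRAY[:180+60]
print(BX.shape); two(it,isc,BX,BX,t0); print(t0)
draw(isc,[(TRAY,t0),(SC,m)],'a.png',(130,270,210,340),2.8,'scene'); draw(it,[(TRAY,t0),(MILL,m)],'b.png',(115,235,210,325),3.2)
A,B=cv2.imread('pics/a.png'),cv2.imread('pics/b.png'); h=max(A.shape[0],B.shape[0])
p=lambda X:cv2.copyMakeBorder(X,0,h-X.shape[0],0,0,cv2.BORDER_CONSTANT)
cv2.imwrite('pics/ab2.png',np.hstack([p(A),p(B)]))
# relative tray in mill frame by commanded
Rz=R.from_euler('z',m[2]).as_matrix(); print('in mill',(np.r_[t0[:2],0]-np.r_[m[:2],0])@Rz)
```

```text
[0.49619463 0.11260352 0.03754599] [-3.14149938e+00  9.41338521e-06 -1.31610207e+00] 0.014047783361913946 29.998730421066284 [ 0.05084219  0.62209774 -1.58137883]
both [ 0.5583 -0.1256  0.2511] -564.7
top [ 0.5576 -0.1241  0.254 ] -292.4
scene [ 0.5598 -0.1296  0.2522] -299.0
(240, 3)
both [0.5004 0.1173 0.2194] -526.1
top [0.4991 0.1173 0.2187] -295.3
scene [0.4834 0.1123 0.2363] -242.7
[0.49619463 0.11260352 0.25469426]
in mill [1.02015426e-04 2.46619134e-01 0.00000000e+00]
```

View pics/ab2.png

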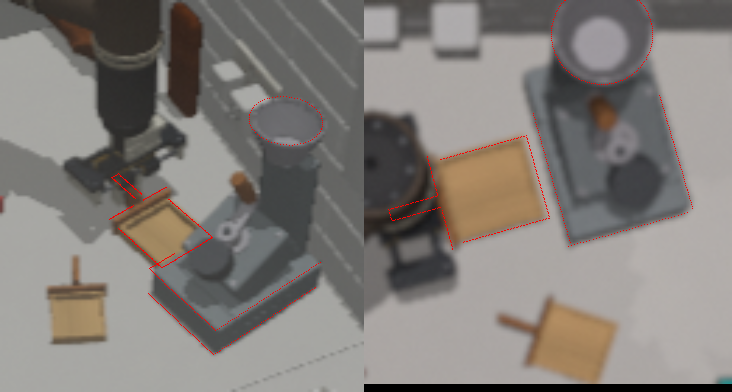

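Tray in hand, just in front of the slot (left panel, leading edge at 205,240). Next a subpixel edge check, without another picture.

```bash
cat > edges.py <<'E'
from mf import *
def edge(im,cam,p,a,b,n,L=.010,N=25,sgn=0):
    # a->b edge segment (mm, local), n: local normal; returns offset(mm) line-fit along edge
    g=cv2.GaussianBlur(im,(0,0),.7).astype(float).sum(2)
    a,b,n=np.array(a)*mm,np.array(b)*mm,np.array(n,float)
    s=np.linspace(-L,L,161); out=[]
    for k in np.linspace(0,1,N):
        P=a+(b-a)*k+s[:,None]*n; uv=proj(cam,place(P,p)); v=map_coordinates(g,[uv[:,1],uv[:,0]],order=1)
        d=np.gradient(v)*(sgn or 1); d=d if sgn else abs(d)
        d=np.clip(d,0,None)**2; d[d<d.max()*.3]=0; out.append((d*s).sum()/d.sum()*1000 if d.sum()>0 else np.nan)
    out=np.array(out); x=np.linspace(0,1,N); ok=abs(out-np.nanmedian(out))<3
    c=np.polyfit(x[ok],out[ok],1); return np.round([c[1],c[0]+c[1],out[ok].std()],2)
E
python3 - <<'E'
from edges import *
s=readout.get_state(); e=s['eef_pos']; t0=np.array([e[0],e[1],s['ee_rot'][2]+np.pi/2]); m=np.load('mill.npy')
for cam in('top','scene'):
    im,_=vision.grab_frame(cam)
    for z in (20,):
        print(cam,'tray +x',edge(im,cam,t0,[52,-150,z],[52,-60,z],[1,0,0]),'-x',edge(im,cam,t0,[-52,-150,z],[-52,-60,z],[-1,0,0]),'lead',edge(im,cam,t0,[-45,-158,z],[45,-158,z],[0,-1,0]))
    print(cam,'mill left',edge(im,cam,m,[-85,75,56],[60,75,56],[0,1,0]),'right',edge(im,cam,m,[-85,-75,56],[50,-75,56],[0,-1,0]),'front0',edge(im,cam,m,[-90,-70,0],[-90,70,0],[-1,0,0]),'front56',edge(im,cam,m,[-90,-70,56],[-90,70,56],[-1,0,0]),'left0',edge(im,cam,m,[-85,75,0],[-60,75,0],[0,1,0]))
E
```

```text
top tray +x [1.06 1.66 0.53] -x [1.61 1.79 0.39] lead [ 1.06 -0.32  0.94]
top mill left [4.02 3.4  0.63] right [0.17 0.38 0.71] front0 [1.39 0.73 0.53] front56 [4.62 4.19 0.56] left0 [0.65 1.28 0.53]
scene tray +x [-1.43 -0.03  0.78] -x [5.67 6.81 1.62] lead [-4.68 -4.11  1.03]
scene mill left [-4.19 -5.29  1.29] right [3.55 2.66 1.23] front0 [-0.46 -1.4   0.85] front56 [-0.67 -1.91  0.79] left0 [3.46 7.84 1.79]
```

Request:
carry_out --commands '[{"dp": [0.005,0,0],"rotation": [0,0,0]},{"dp": [0.005,0,0],"rotation": [0,0,0]},{"dp": [0.005,0,0],"rotation": [0,0,0]},{"dp": [0.005,0,0],"rotation": [0,0,0]},{"dp": [0.005,0,0],"rotation": [0,0,0]}]'

```text
t: 9.12
eef_pos: [0.5022, 0.0893, 0.0376]
ee_rot: [-3.142, 0.0, -1.315]
force: [-0.0, 0.3, -0.5]
width: 0.0137
gripper_force: 30.0
```

Request:
carry_out --commands '[{"dp": [0.005,0,0],"rotation": [0,0,0]},{"dp": [0.005,0,0],"rotation": [0,0,0]}]'

```text
t: 9.38
eef_pos: [0.5047, 0.0796, 0.0376]
ee_rot: [-3.142, 0.0, -1.315]
force: [-0.0, 0.1, -0.7]
width: 0.0137
gripper_force: 30.0
```

Request:
carry_out --commands '[{"dp": [0.008,0,0],"rotation": [0,0,0]},{"dp": [0.008,0,0],"rotation": [0,0,0]},{"dp": [0.008,0,0],"rotation": [0,0,0]},{"dp": [0.008,0,0],"rotation": [0,0,0]},{"dp": [0.008,0,0],"rotation": [0,0,0]}]'

```text
t: 10.0
eef_pos: [0.5149, 0.0407, 0.0375]
ee_rot: [3.142, -0.0, -1.315]
force: [-0.4, 1.2, -0.0]
width: 0.0137
gripper_force: 30.0
```

Request:
carry_out --commands '[{"dp": [0.007,0,0],"rotation": [0,0,0]},{"dp": [0.007,0,0],"rotation": [0,0,0]},{"dp": [0.007,0,0],"rotation": [0,0,0]},{"dp": [0.007,0,0],"rotation": [0,0,0]},{"dp": [0.006,0,0],"rotation": [0,0,0]}]'

```text
t: 10.62
eef_pos: [0.5234, 0.0079, 0.0376]
ee_rot: [3.142, -0.0, -1.315]
force: [-0.2, 0.4, -1.1]
width: 0.014
gripper_force: 30.0
```

Request:
carry_out --commands '[{"dp": [0.003,0,0],"rotation": [0,0,0]},{"dp": [0.003,0,0],"rotation": [0,0,0]},{"dp": [0.003,0,0],"rotation": [0,0,0]}]'

```text
t: 11.0
eef_pos: [0.5257, -0.0005, 0.0376]
ee_rot: [3.142, 0.0, -1.315]
force: [-0.7, -0.3, -0.7]
width: 0.0138
gripper_force: 30.0
```

Request:
carry_out --commands '[{"dp": [0.0015,0,0],"rotation": [0,0,0]},{"dp": [0.0015,0,0],"rotation": [0,0,0]}]'

```text
t: 11.25
eef_pos: [0.5264, -0.0033, 0.0376]
ee_rot: [3.142, -0.0, -1.315]
force: [0.5, 0.7, -0.6]
width: 0.0138
gripper_force: 30.0
```

Request:
carry_out --commands '[{"dp": [0.0015,0,0],"rotation": [0,0,0]},{"dp": [0,0,0],"rotation": [0,0,0]}]'

```text
t: 11.5
eef_pos: [0.5268, -0.0048, 0.0376]
ee_rot: [-3.142, -0.0, -1.315]
force: [0.4, -0.9, -1.3]
width: 0.0142
gripper_force: 30.0
```

Request:
carry_out --commands '[{"dp": [0.0015,0,0],"rotation": [0,0,0]},{"dp": [0.0015,0,0],"rotation": [0,0,0]}]'

```text
t: 11.75
eef_pos: [0.5275, -0.0076, 0.0376]
ee_rot: [-3.142, 0.0, -1.315]
force: [-0.3, 1.0, -0.3]
width: 0.0143
gripper_force: 30.0
```

Request:
carry_out --commands '[{"dp": [0.0012,0,0],"rotation": [0,0,0]},{"dp": [0,0,0],"rotation": [0,0,0]}]'

```text
t: 12.0
eef_pos: [0.5279, -0.0089, 0.0376]
ee_rot: [3.142, -0.0, -1.315]
force: [-0.2, -0.8, -1.0]
width: 0.0135
gripper_force: 30.0
```

Request:
carry_out --commands '[{"dp": [0.0015,0,0],"rotation": [0,0,0]},{"dp": [0,0,0],"rotation": [0,0,0]}]'

```text
t: 12.25
eef_pos: [0.5282, -0.0103, 0.0376]
ee_rot: [3.142, -0.0, -1.315]
force: [0.2, -1.6, -1.2]
width: 0.014
gripper_force: 30.0
```

Request:
carry_out --commands '[{"dp": [0.0015,0,0],"rotation": [0,0,0]},{"dp": [0,0,0],"rotation": [0,0,0]}]'

```text
t: 12.5
eef_pos: [0.5287, -0.0114, 0.0376]
ee_rot: [-3.141, 0.0, -1.315]
force: [-0.3, 3.3, -1.4]
width: 0.0138
gripper_force: 30.0
```

Force is starting to rise, so I press a little more.

Request:
carry_out --commands '[{"dp": [0.0015,0,0],"rotation": [0,0,0]},{"dp": [0,0,0],"rotation": [0,0,0]}]'

```text
t: 12.75
eef_pos: [0.5288, -0.0116, 0.0376]
ee_rot: [-3.141, 0.002, -1.315]
force: [-3.4, 13.4, 1.0]
width: 0.0139
gripper_force: 30.0
```

Run:
```python
from h import *
for i in range(3):
    vision.grab_frame('top'); s=readout.get_state(); print(s['force'],s['moment'],s['eef_pos'])
im,d=vision.grab_frame('scene'); im2,_=vision.grab_frame('top')
a=cv2.resize(im[140:260,230:360],None,fx=3,fy=3);b=cv2.resize(im2[120:240,215:325],None,fx=3,fy=3)
cv2.imwrite('pics/ab3.png',np.hstack([a,b])[...,::-1])
```

```text
[-5.06071384 12.53581186  2.25066919] [ 4.48499653  1.57565394 -0.27949145] [ 0.52882926 -0.01163248  0.03760525]
[-4.17127213 12.82899075  1.4114188 ] [ 4.43089185  1.64282388 -0.26973526] [ 0.52881202 -0.01164355  0.03758189]
[-4.52071699 12.7736558   0.88522955] [ 4.49067886  1.57446165 -0.24514632] [ 0.52878989 -0.01162939  0.03755248]
```

View pics/ab3.png

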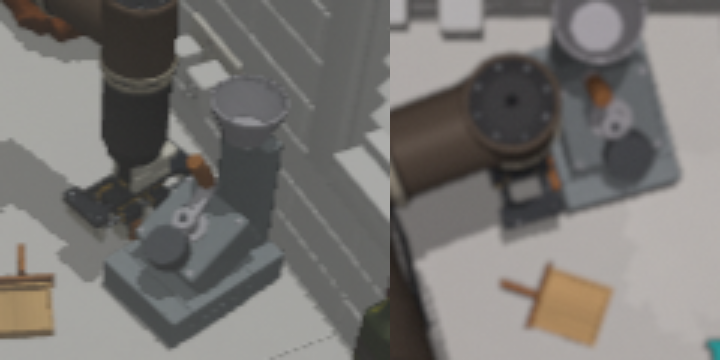

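The plate bears on the mill with 13 N along the face normal, and both views show the tray in the slot. I release, go up, and re-measure the handle.

Request:
carry_out --commands '[{"dp": [0,0,0],"rotation": [0,0,0]},{"dp": [0,0,0],"rotation": [0,0,0]},{"dp": [0,0,0],"rotation": [0,0,0]},{"dp": [0,0,-0.003],"rotation": [0,0,0]},{"dp": [0,0,-0.015],"rotation": [0,0,0]}]' --grip 0.05

```text
t: 13.62
eef_pos: [0.5283, -0.0135, 0.0555]
ee_rot: [3.14, -0.0, -1.315]
force: [0.7, -0.3, 0.8]
width: 0.0495
gripper_force: 0.0
```

Request:
carry_out --commands '[{"dp": [-0.02,0,-0.04],"rotation": [0,0,0]},{"dp": [-0.03,0,-0.045],"rotation": [0,0,0]},{"dp": [-0.03,0.02,-0.05],"rotation": [0,0,0]},{"dp": [-0.03,0.04,-0.05],"rotation": [0,0,0]},{"dp": [-0.03,0.04,-0.05],"rotation": [0,0,0]},{"dp": [0,0,0],"rotation": [0,0,0]}]'

```text
t: 14.38
eef_pos: [0.407, 0.0938, 0.2841]
ee_rot: [-3.132, 0.004, -1.312]
force: [-0.0, 0.6, -0.6]
width: 0.0501
gripper_force: 0.0
```

Run:
```python
from edges import *
import warnings; warnings.filterwarnings('ignore')
s=readout.get_state(); print(s['t'],s['eef_pos'],s['ee_rot'],s['q'],s['width'])
m=np.array([.5585,-.1258,.254]); Rz=R.from_euler('z',m[2]).as_matrix()
for cam in('top','scene'):
    im,d=vision.grab_frame(cam); W=(cloud(cam,d)-np.r_[m[:2],0])@Rz*1000
    hsv=cv2.cvtColor(im,cv2.COLOR_RGB2HSV)
    k=(hsv[...,1]>90)&(abs(W[...,1])<60)&(W[...,2]>170)&(W[...,2]<250)&(W[...,0]>-60)&(W[...,0]<80)
    P=W[k]; print(cam,k.sum(),np.median(P,0),'left..right y',np.percentile(P[:,1],[5,95]),'top part',np.median(P[P[:,2]>222],0))
    h=edge(im,cam,m,[0,0,0],[1,0,0],[0,1,0],N=2) if 0 else None
    # tray home: plate outer edge & fin
    t=np.r_[(Rz@[0,.123,0])[:2]+m[:2],m[2]]
    print('fin sides',edge(im,cam,t,[7,-30,48],[7,20,48],[1,0,0]),edge(im,cam,t,[-7,-30,48],[-7,20,48],[-1,0,0]),'plate out',edge(im,cam,t,[-50,-36,33],[-15,-36,33],[0,1,0]),edge(im,cam,t,[15,-36,33],[50,-36,33],[0,1,0]),'fin end',edge(im,cam,t,[-5,24,48],[5,24,48],[0,1,0]))
    o=cv2.resize(im[130:230,215:325],None,fx=3,fy=3) if cam=='top' else cv2.resize(im[150:250,240:350],None,fx=3,fy=3)
    ims=[o] if cam=='top' else ims+[o]
cv2.imwrite('pics/ab4.png',np.hstack(ims)[...,::-1])
```

```text
14.375 [0.4070143  0.09379717 0.284104  ] [-3.1323593   0.00364729 -1.31172053] [ 7.04243586e-01 -1.13115864e-01 -4.64475583e-01  7.31456119e-04
 -1.20953271e+00 -4.45439781e-01] 0.050077260943279314
top 52 [ 19.93871631  13.8825614  228.69947304] left..right y [ 3.59593985 21.47526687] top part [ 15.0175148   13.41256938 233.51748122]
fin sides [0.9  0.83 0.38] [3.62 3.85 0.55] plate out [-1.91 -1.38  0.4 ] [-1.23 -2.21  0.36] fin end [-0.22 -1.44  0.43]
scene 27 [ 13.47180165   1.799265   232.91887833] left..right y [-7.93123394 11.74364755] top part [ 10.93226704   2.2995018  233.55395561]
fin sides [-1.09  1.16  0.97] [-2.5  -0.27  1.76] plate out [-1.52 -0.73  1.14] [-1.07 -4.84  1.28] fin end [-7.1  -2.99  1.26]
```

View pics/ab4.png

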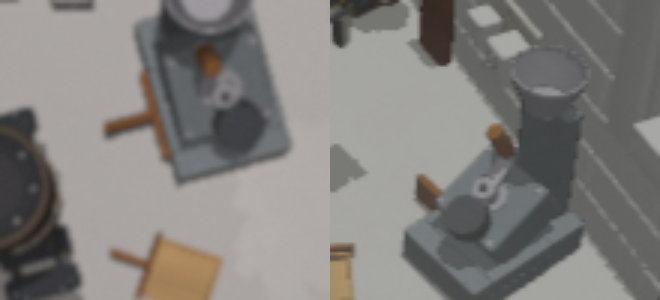

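Tray home: the plate is flush with the mill (left panel 155,110) and the fin shows beside it. The handle is slightly left of the top (left panel 207,60), q ≈ -0.2. Next I turn the wrist and lean.

Request:
carry_out --commands '[{"dp": [0,0,0],"rotation": [0,0,10.3]},{"dp": [0,0,0],"rotation": [0,0,10]},{"dp": [0,0,0],"rotation": [0,0,10]},{"dp": [0,0,0],"rotation": [0,0,10]},{"dp": [0,0,0],"rotation": [0,0,10]},{"dp": [0,0,0],"rotation": [0,0,10]},{"dp": [0,0,0],"rotation": [0,0,10]},{"dp": [0,0,0],"rotation": [0,0,10]}]' --grip 0.07

```text
t: 15.48
eef_pos: [0.4076, 0.0918, 0.2776]
ee_rot: [-3.141, -0.003, -2.724]
force: [-0.7, 0.8, -0.5]
width: 0.07
gripper_force: 0.0
```

Request:
carry_out --commands '[{"dp": [0,0,0],"rotation": [0,0,10]},{"dp": [0,0,0],"rotation": [0,-7,0]},{"dp": [0,0,0],"rotation": [0,-7,0]},{"dp": [0,0,0],"rotation": [0,-7,0]},{"dp": [0,0,0],"rotation": [0,-7,0]},{"dp": [0,0,0],"rotation": [0,0,0]}]'

```text
t: 16.23
eef_pos: [0.4055, 0.0897, 0.2756]
ee_rot: [-3.138, 0.486, -2.889]
force: [0.7, 0.0, -0.5]
width: 0.07
gripper_force: 0.0
```

```bash
cat > g.py <<'E'
from h import *
m=np.array([.5585,-.1268,.254]); Rz=R.from_euler('z',m[2]).as_matrix()
A=np.array([-.469,0,.883]); C=np.array([-.028,0,.178])
mw=lambda p: Rz@np.array(p)+[m[0],m[1],0]
grip=lambda q: C+.06*(np.cos(q)*np.array([.883,0,.469])-np.sin(q)*np.array([0,1,0]))
RT=Rz@np.array([[-.883,0,.469],[0,1,0],[-.469,0,-.883]])
def go(target,s):
    Rt=Rm(s['ee_rot']); print('dp total in tool',np.round(Rt.T@(target-s['eef_pos']),4),'rot err deg (tool)',np.round(np.degrees(R.from_matrix(Rt.T@RT).as_rotvec()),2))
E
python3 - <<'E'
from g import *
s=readout.get_state(); print(s['t'],s['eef_pos'],s['ee_rot'],np.round(s['q'],3),s['width'])
print(mw(grip(-.2)+.1*A)); go(mw(grip(-.2)+.1*A),s)
E
```

```text
16.225 [0.40547569 0.0897159  0.27555252] [-3.13785357  0.4860769  -2.88881934] [ 0.951 -0.453 -0.967  0.471 -0.732 -2.572] 0.07003148261582048
[ 0.53326584 -0.12103567  0.29387907]
dp total in tool [-0.0714 -0.2359  0.0179] rot err deg (tool) [-0.25 -0.12 -0.06]
```

Request:
carry_out --commands '[{"dp": [-0.009,-0.029,0.002],"rotation": [0,0,0]},{"dp": [-0.009,-0.03,0.002],"rotation": [0,0,0]},{"dp": [-0.009,-0.03,0.002],"rotation": [0,0,0]},{"dp": [-0.009,-0.03,0.002],"rotation": [0,0,0]},{"dp": [-0.009,-0.03,0.002],"rotation": [0,0,0]},{"dp": [-0.009,-0.029,0.002],"rotation": [0,0,0]},{"dp": [-0.009,-0.029,0.003],"rotation": [0,0,0]},{"dp": [-0.0084,-0.029,0.0029],"rotation": [0,0,0]}]'

```text
t: 17.23
eef_pos: [0.5369, -0.12, 0.2959]
ee_rot: [3.141, 0.487, -2.892]
force: [-0.3, 0.0, -0.4]
width: 0.0701
gripper_force: 0.0
```

Run:
```python
from g import *
im,_=vision.grab_frame('scene'); im2,_=vision.grab_frame('top')
s=readout.get_state(); print(s['t'],s['eef_pos'],s['ee_rot'],np.round(s['q'],3),s['width'])
go(mw(grip(-.2)+.1*A),s);go(mw(grip(-.2)+.01*A),s)
a=cv2.resize(im[100:250,220:360],None,fx=2.6,fy=2.6);b=cv2.resize(im2[100:250,200:340],None,fx=2.6,fy=2.6)
cv2.imwrite('pics/ab5.png',np.hstack([a,b])[...,::-1])
```

```text
17.325 [ 0.53788114 -0.12094068  0.29566189] [ 3.14096263  0.48642207 -2.89433952] [ 0.078 -0.099 -0.47  -0.12  -0.723 -1.33 ] 0.07014750231976719
dp total in tool [ 0.0048  0.001  -0.0005] rot err deg (tool) [-0.14 -0.1  -0.34]
dp total in tool [0.0046 0.0013 0.0895] rot err deg (tool) [-0.14 -0.1  -0.34]
```

View pics/ab5.png

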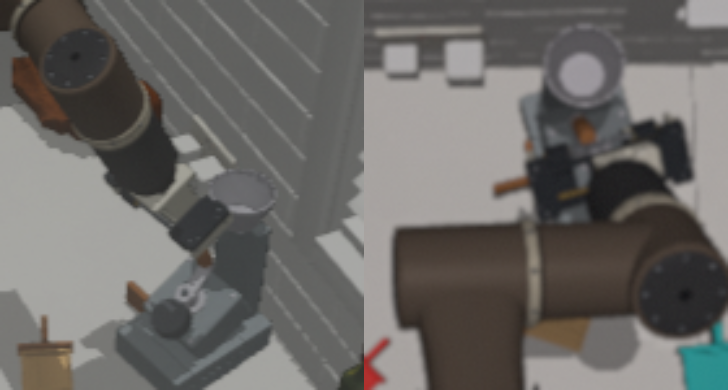

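The handle at (583,128) in the right panel lines up with the middle of the jaws once parallax is allowed for. Next I move along the handle axis.

Request:
carry_out --commands '[{"dp": [0.002,0.001,0.015],"rotation": [0,0,-0.3]},{"dp": [0.0026,0,0.015],"rotation": [0,0,0]},{"dp": [0,0,0.015],"rotation": [0,0,0]},{"dp": [0,0,0.015],"rotation": [0,0,0]}]'

```text
t: 17.82
eef_pos: [0.5587, -0.1106, 0.2404]
ee_rot: [-3.139, 0.488, -2.884]
force: [-0.4, -0.9, -0.2]
width: 0.0701
gripper_force: 0.0
```

Request:
carry_out --commands '[{"dp": [0,0,0.015],"rotation": [0,0,0]},{"dp": [0,0,0.0145],"rotation": [0,0,0]},{"dp": [0,0,0],"rotation": [0,0,0]}]'

```text
t: 18.2
eef_pos: [0.5717, -0.1077, 0.2139]
ee_rot: [-3.139, 0.486, -2.885]
force: [-0.3, -0.0, -0.2]
width: 0.0698
gripper_force: 0.0
```

Run:
```python
from g import *
s=readout.get_state(); print(s['t'],np.round(s['q'],3),s['force'])
go(mw(grip(-.2)+.01*A),s)
```

```text
18.2 [ 0.102  0.033 -0.54  -0.141 -0.52  -1.311] [-0.2587746  -0.03745289 -0.20267966]
dp total in tool [-0.0017 -0.0032  0.0004] rot err deg (tool) [-0.06 -0.11  0.13]
```

Request:
carry_out --commands '[{"dp": [-0.0017,-0.003,0],"rotation": [0,0,0]},{"dp": [0,0,0],"rotation": [0,0,0]}]'

```text
t: 18.45
eef_pos: [0.5745, -0.1107, 0.2171]
ee_rot: [-3.138, 0.49, -2.885]
force: [0.2, -0.3, 0.0]
width: 0.0699
gripper_force: 0.0
```

Request:
carry_out --commands '[{"dp": [0,0,0],"rotation": [0,0,0]},{"dp": [0,0,0],"rotation": [0,0,0]},{"dp": [0,0,0],"rotation": [0,0,0]},{"dp": [0,0,0],"rotation": [0,0,0]},{"dp": [0,0,0],"rotation": [0,0,0]},{"dp": [0,0,0],"rotation": [0,0,0]},{"dp": [0,0,0],"rotation": [0,0,0]}]' --grip 0.015 --force 25

```text
t: 19.32
eef_pos: [0.574, -0.1105, 0.2163]
ee_rot: [-3.139, 0.489, -2.885]
force: [-0.5, -0.3, 0.2]
width: 0.0246
gripper_force: 25.0
```

Run:
```python
from g import *
s=readout.get_state(); print(s['t'],s['width'],s['gripper_force'],s['force'],s['eef_pos'])
go(mw(grip(-.2)+.01*A),s)
p=Rz.T@(s['eef_pos']-np.r_[m[:2],0])-C-.01*A
r=p@np.array([.883,0,.469]); print('local radial',r,'y',p[1],'axial',p@A,'q',np.arctan2(-p[1],r),np.hypot(r,p[1]))
```

```text
19.325 0.024552062845173223 25.00003634719178 [-0.48391095 -0.25763515  0.2167355 ] [ 0.57400629 -0.11049436  0.21629735]
dp total in tool [0.0008 0.     0.0017] rot err deg (tool) [-0.09  0.02  0.13]
local radial 0.05955606784371382 y 0.011886093418640564 axial 0.0017273427018777363 q -0.19698995972540564 0.06073058894627726
```

Run:
```python
from g import *
from fit import proj
o=cv2.imread('pics/ab4.png'); h=cv2.cvtColor(o,cv2.COLOR_BGR2HSV)
for cam,(r0,c0,x0),box in(('top',(130,215,0),(30,85,185,235)),('scene',(150,240,330),(110,165,480-0,530))):
    a,b,c,d=box; k=np.zeros(h.shape[:2],bool); k[a:b,c:d]=(h[a:b,c:d,1]>100)&((h[a:b,c:d,0]<18))
    v,u=np.nonzero(k); px=np.c_[(u-x0+.5)/3-.5+c0,(v+.5)/3-.5+r0]
    print(cam,k.sum(),'mask bbox',px.min(0),px.max(0),'centroid',px.mean(0))
    # predicted cylinder silhouette
    t=np.linspace(0,2*np.pi,60); e1=np.array([.883,0,.469]); e2=np.array([0,1,0])
    for q in(-.2,):
        P=np.array([mw(grip(q)+A*z+.013*(np.cos(x)*e1+np.sin(x)*e2)) for z in(-.034,0,.032) for x in t]); uv=proj(cam,P)
        hull=cv2.convexHull(uv.astype(np.float32)); M=cv2.moments(hull); print('pred bbox',uv.min(0),uv.max(0),'cent',M['m10']/M['m00'],M['m01']/M['m00'])
        j=lambda d: proj(cam,[mw(grip(q)+np.array(d))])[0]-proj(cam,[mw(grip(q))])[0]
        print('px per 10mm radial',j(.01*e1),'y',j([0,.01,0]))
```

```text
top 454 mask bbox [280.66666667 145.33333333] [288.         154.66666667] centroid [284.25330396 150.030837  ]
pred bbox [278.8617201  143.92945099] [289.75503807 156.89919543] cent 284.2890786586809 150.4399331512022
px per 10mm radial [-0.6263554  -2.68133045] y [-2.79491498  0.77992277]
scene 141 mask bbox [292.66666667 191.66666667] [297. 196.] centroid [294.88888889 193.79196217]
pred bbox [290.15390525 190.08554611] [301.11492533 203.06302207] cent 295.64215402555686 196.55699067920537
px per 10mm radial [ 1.71629892 -1.79631392] y [-1.68780966 -1.37190515]
```

Run:
```python
import numpy as np,json
def blk(a):
    a=np.radians(a); P=np.round(-.06*np.c_[np.cos(a),np.sin(a)],4); d=np.diff(P,axis=0)
    return json.dumps([{"dp":[round(x,4)+0,round(y,4)+0,0],"rotation":[0,0,0]} for x,y in d])
print(blk(np.r_[-11.3,-9,-5,0,5,10.5,16.5,23,30]))
for s in range(30,390,60): print(s,blk(s+7.5*np.arange(9)))
print(blk(np.r_[-30,-23,-16,-10,-5,-1.5,0]))
```

```text
[{"dp": [-0.0005, -0.0024, 0], "rotation": [0, 0, 0]}, {"dp": [-0.0005, -0.0042, 0], "rotation": [0, 0, 0]}, {"dp": [-0.0002, -0.0052, 0], "rotation": [0, 0, 0]}, {"dp": [0.0002, -0.0052, 0], "rotation": [0, 0, 0]}, {"dp": [0.0008, -0.0057, 0], "rotation": [0, 0, 0]}, {"dp": [0.0015, -0.0061, 0], "rotation": [0, 0, 0]}, {"dp": [0.0023, -0.0064, 0], "rotation": [0, 0, 0]}, {"dp": [0.0032, -0.0066, 0], "rotation": [0, 0, 0]}]
30 [{"dp": [0.0044, -0.0065, 0], "rotation": [0, 0, 0]}, {"dp": [0.0052, -0.0059, 0], "rotation": [0, 0, 0]}, {"dp": [0.0059, -0.0052, 0], "rotation": [0, 0, 0]}, {"dp": [0.0065, -0.0044, 0], "rotation": [0, 0, 0]}, {"dp": [0.007, -0.0034, 0], "rotation": [0, 0, 0]}, {"dp": [0.0075, -0.0026, 0], "rotation": [0, 0, 0]}, {"dp": [0.0077, -0.0015, 0], "rotation": [0, 0, 0]}, {"dp": [0.0078, -0.0005, 0], "rotation": [0, 0, 0]}]
90 [{"dp": [0.0078, 0.0005, 0], "rotation": [0, 0, 0]}, {"dp": [0.0077, 0.0015, 0], "rotation": [0, 0, 0]}, {"dp": [0.0075, 0.0026, 0], "rotation": [0, 0, 0]}, {"dp": [0.007, 0.0034, 0], "rotation": [0, 0, 0]}, {"dp": [0.0065, 0.0044, 0], "rotat
[... 1512 characters left out ...]
, 0]}, {"dp": [-0.0026, -0.0075, 0], "rotation": [0, 0, 0]}, {"dp": [-0.0015, -0.0077, 0], "rotation": [0, 0, 0]}, {"dp": [-0.0005, -0.0078, 0], "rotation": [0, 0, 0]}, {"dp": [0.0005, -0.0078, 0], "rotation": [0, 0, 0]}, {"dp": [0.0015, -0.0077, 0], "rotation": [0, 0, 0]}, {"dp": [0.0026, -0.0075, 0], "rotation": [0, 0, 0]}, {"dp": [0.0034, -0.007, 0], "rotation": [0, 0, 0]}]
[{"dp": [-0.0032, -0.0066, 0], "rotation": [0, 0, 0]}, {"dp": [-0.0025, -0.0069, 0], "rotation": [0, 0, 0]}, {"dp": [-0.0014, -0.0061, 0], "rotation": [0, 0, 0]}, {"dp": [-0.0007, -0.0052, 0], "rotation": [0, 0, 0]}, {"dp": [-0.0002, -0.0036, 0], "rotation": [0, 0, 0]}, {"dp": [0.0, -0.0016, 0], "rotation": [0, 0, 0]}]
```

Request:
carry_out --commands '[{"dp": [-0.0005,-0.0024,0],"rotation": [0,0,0]},{"dp": [-0.0005,-0.0042,0],"rotation": [0,0,0]},{"dp": [-0.0002,-0.0052,0],"rotation": [0,0,0]},{"dp": [0.0002,-0.0052,0],"rotation": [0,0,0]},{"dp": [0.0008,-0.0057,0],"rotation": [0,0,0]},{"dp": [0.0015,-0.0061,0],"rotation": [0,0,0]},{"dp": [0.0023,-0.0064,0],"rotation": [0,0,0]},{"dp": [0.0032,-0.0066,0],"rotation": [0,0,0]}]' --force 30

```text
t: 20.32
eef_pos: [0.5801, -0.1529, 0.2139]
ee_rot: [-3.138, 0.491, -2.885]
force: [6.5, 1.4, -0.5]
width: 0.0244
gripper_force: 30.0
```

```bash
cat > q.py <<'E'
from g import *
s=readout.get_state(); F=RT.T@s['force']
p=Rz.T@(s['eef_pos']-np.r_[m[:2],0])-C-.01*A; r=p@np.array([.883,0,.469])
print('t',s['t'],'deg',np.degrees(np.arctan2(-p[1],r)),'rad',np.hypot(r,p[1]),'ax',p@A,'Ftool',F,'w',s['width'],np.round(s['q'],2))
E
python3 q.py
```

```text
t 20.325 deg 29.451997074036107 rad 0.06235250329473677 ax 0.001848458050696073 Ftool [-5.62465403 -0.26707575  3.58139605] w 0.024383982368372772 [-0.02  0.08 -0.46 -0.23 -0.57 -1.13]
```

Request:
carry_out --commands '[{"dp": [0.0044,-0.0065,0],"rotation": [0,0,0]},{"dp": [0.0052,-0.0059,0],"rotation": [0,0,0]},{"dp": [0.0059,-0.0052,0],"rotation": [0,0,0]},{"dp": [0.0065,-0.0044,0],"rotation": [0,0,0]},{"dp": [0.007,-0.0034,0],"rotation": [0,0,0]},{"dp": [0.0075,-0.0026,0],"rotation": [0,0,0]},{"dp": [0.0077,-0.0015,0],"rotation": [0,0,0]},{"dp": [0.0078,-0.0005,0],"rotation": [0,0,0]}]'

```text
t: 21.32
eef_pos: [0.544, -0.1951, 0.1898]
ee_rot: [-3.135, 0.492, -2.884]
force: [10.8, -6.9, -7.2]
width: 0.0245
gripper_force: 30.0
```

```bash
python3 q.py
```

```text
t 21.325 deg 87.47211959402163 rad 0.06250451295546611 ax 0.0018946188331203533 Ftool [-4.27375132 -9.36327914 10.47216191] w 0.024527859066201422 [-0.13  0.08 -0.48 -0.33 -0.58 -0.95]
```

Request:
carry_out --commands '[{"dp": [0.0078,0.0001,0.0003],"rotation": [0,0,0]},{"dp": [0.0077,0.0011,0.0003],"rotation": [0,0,0]},{"dp": [0.0075,0.0022,0.0003],"rotation": [0,0,0]},{"dp": [0.007,0.0034,0.0003],"rotation": [0,0,0]},{"dp": [0.0065,0.0044,0],"rotation": [0,0,0]},{"dp": [0.0059,0.0052,0],"rotation": [0,0,0]},{"dp": [0.0052,0.0059,0],"rotation": [0,0,0]},{"dp": [0.0044,0.0065,0],"rotation": [0,0,0]}]'

```text
t: 22.32
eef_pos: [0.4909, -0.178, 0.1645]
ee_rot: [-3.136, 0.49, -2.884]
force: [-3.1, -3.3, 9.4]
width: 0.0242
gripper_force: 30.0
```

```bash
python3 q.py
```

```text
t 22.325 deg 147.30672301871778 rad 0.060263127537747624 ax 0.0016183125761281766 Ftool [ -1.0592181   -2.37777738 -10.04412192] w 0.024198485694533724 [-0.11  0.02 -0.6  -0.35 -0.51 -0.94]
```

Request:
carry_out --commands '[{"dp": [0.0034,0.007,-0.0002],"rotation": [0,0,0]},{"dp": [0.0026,0.0075,-0.0002],"rotation": [0,0,0]},{"dp": [0.0015,0.0077,-0.0002],"rotation": [0,0,0]},{"dp": [0.0005,0.0078,-0.0002],"rotation": [0,0,0]},{"dp": [-0.0005,0.0078,-0.0002],"rotation": [0,0,0]},{"dp": [-0.0015,0.0077,-0.0002],"rotation": [0,0,0]},{"dp": [-0.0026,0.0075,0],"rotation": [0,0,0]},{"dp": [-0.0034,0.007,0],"rotation": [0,0,0]}]'

```text
t: 23.32
eef_pos: [0.4762, -0.1186, 0.1649]
ee_rot: [-3.138, 0.491, -2.884]
force: [7.2, -0.3, -2.1]
width: 0.0244
gripper_force: 30.0
```

```bash
python3 q.py
```

```text
t 23.325 deg -150.1946878915541 rad 0.05756383290081074 ax 0.001683191619324436 Ftool [-5.10152983 -2.13767374  5.12423187] w 0.024423261174291017 [ 0.09 -0.06 -0.75 -0.19 -0.4  -1.25]
```

Request:
carry_out --commands '[{"dp": [-0.0044,0.0065,0],"rotation": [0,0,0]},{"dp": [-0.0052,0.0059,0],"rotation": [0,0,0]},{"dp": [-0.0059,0.0052,0],"rotation": [0,0,0]},{"dp": [-0.0065,0.0044,0],"rotation": [0,0,0]},{"dp": [-0.007,0.0034,0],"rotation": [0,0,0]},{"dp": [-0.0075,0.0026,0],"rotation": [0,0,0]},{"dp": [-0.0077,0.0015,0],"rotation": [0,0,0]},{"dp": [-0.0078,0.0005,0],"rotation": [0,0,0]}]'

```text
t: 24.32
eef_pos: [0.5127, -0.0791, 0.1888]
ee_rot: [-3.137, 0.489, -2.884]
force: [8.1, -13.3, -3.7]
width: 0.0243
gripper_force: 30.0
```

```bash
python3 q.py
```

```text
t 24.325 deg -88.78815799294192 rad 0.05767710457830892 ax 0.00163169845855059 Ftool [ -2.20403616 -14.89656153   5.3579    ] w 0.024327288812547743 [ 0.21 -0.06 -0.74 -0.04 -0.4  -1.5 ]
```

Request:
carry_out --commands '[{"dp": [-0.0078,-0.0005,0],"rotation": [0,0,0]},{"dp": [-0.0077,-0.0015,0],"rotation": [0,0,0]},{"dp": [-0.0075,-0.0026,0],"rotation": [0,0,0]},{"dp": [-0.007,-0.0034,0],"rotation": [0,0,0]},{"dp": [-0.0065,-0.0044,0],"rotation": [0,0,0]},{"dp": [-0.0059,-0.0052,0],"rotation": [0,0,0]},{"dp": [-0.0052,-0.0059,0],"rotation": [0,0,0]},{"dp": [-0.0044,-0.0065,0],"rotation": [0,0,0]}]'

```text
t: 25.32
eef_pos: [0.5639, -0.0959, 0.213]
ee_rot: [-3.139, 0.488, -2.885]
force: [-4.1, -4.2, 4.1]
width: 0.0243
gripper_force: 30.0
```

```bash
python3 q.py
```

```text
t 25.325 deg -28.5181198788422 rad 0.059869729195108676 ax 0.0016409453850198055 Ftool [ 2.5281067  -3.01711746 -5.95481912] w 0.024266711428365294 [ 0.14  0.01 -0.58 -0.11 -0.5  -1.37]
```

Request:
carry_out --commands '[{"dp": [-0.0034,-0.0072,0],"rotation": [0,0,0]},{"dp": [-0.0026,-0.0077,0],"rotation": [0,0,0]},{"dp": [-0.0015,-0.0079,0],"rotation": [0,0,0]},{"dp": [-0.0005,-0.008,0],"rotation": [0,0,0]},{"dp": [0.0005,-0.008,0],"rotation": [0,0,0]},{"dp": [0.0015,-0.0077,0],"rotation": [0,0,0]},{"dp": [0.0026,-0.0075,0],"rotation": [0,0,0]},{"dp": [0.0034,-0.007,0],"rotation": [0,0,0]}]'

```text
t: 26.32
eef_pos: [0.5798, -0.155, 0.2134]
ee_rot: [-3.138, 0.49, -2.885]
force: [2.0, 2.4, 1.7]
width: 0.0244
gripper_force: 30.0
```

Request:
carry_out --commands '[{"dp": [0.0044,-0.0065,0],"rotation": [0,0,0]},{"dp": [0.0052,-0.0059,0],"rotation": [0,0,0]},{"dp": [0.0059,-0.0052,0],"rotation": [0,0,0]},{"dp": [0.0065,-0.0044,0],"rotation": [0,0,0]},{"dp": [0.007,-0.0034,0],"rotation": [0,0,0]},{"dp": [0.0075,-0.0026,0],"rotation": [0,0,0]},{"dp": [0.0077,-0.0015,0],"rotation": [0,0,0]},{"dp": [0.0078,-0.0005,0],"rotation": [0,0,0]}]'

```text
t: 27.32
eef_pos: [0.5426, -0.1958, 0.1889]
ee_rot: [-3.138, 0.489, -2.885]
force: [4.5, 0.9, 0.9]
width: 0.0241
gripper_force: 30.0
```

```bash
python3 q.py
```

```text
t 27.325 deg 89.15366978754932 rad 0.06282019951993455 ax 0.0018058954967319334 Ftool [-4.50936179 -0.23398692  1.34284589] w 0.024126392730170063 [-0.14  0.08 -0.47 -0.33 -0.58 -0.94]
```

Request:
carry_out --commands '[{"dp": [0.0078,0.0005,0],"rotation": [0,0,0]},{"dp": [0.0077,0.0015,0],"rotation": [0,0,0]},{"dp": [0.0075,0.0026,0],"rotation": [0,0,0]},{"dp": [0.007,0.0034,0],"rotation": [0,0,0]},{"dp": [0.0065,0.0044,0],"rotation": [0,0,0]},{"dp": [0.0059,0.0052,0],"rotation": [0,0,0]},{"dp": [0.0052,0.0059,0],"rotation": [0,0,0]},{"dp": [0.0044,0.0065,0],"rotation": [0,0,0]}]'

```text
t: 28.32
eef_pos: [0.4902, -0.1774, 0.1643]
ee_rot: [-3.139, 0.489, -2.885]
force: [4.9, 1.1, -0.2]
width: 0.024
gripper_force: 30.0
```

Request:
carry_out --commands '[{"dp": [0.0034,0.007,0],"rotation": [0,0,0]},{"dp": [0.0026,0.0075,0],"rotation": [0,0,0]},{"dp": [0.0015,0.0077,0],"rotation": [0,0,0]},{"dp": [0.0005,0.0078,0],"rotation": [0,0,0]},{"dp": [-0.0005,0.0078,0],"rotation": [0,0,0]},{"dp": [-0.0015,0.0077,0],"rotation": [0,0,0]},{"dp": [-0.0026,0.0075,0],"rotation": [0,0,0]},{"dp": [-0.0034,0.007,0],"rotation": [0,0,0]}]'

```text
t: 29.32
eef_pos: [0.476, -0.1192, 0.1647]
ee_rot: [-3.138, 0.49, -2.884]
force: [9.4, -0.5, -1.5]
width: 0.0244
gripper_force: 30.0
```

```bash
python3 q.py
```

```text
t 29.325 deg -150.86209645430912 rad 0.05762674108319568 ax 0.001701585960577047 Ftool [-7.20511462 -2.79794725  5.56386033] w 0.024382469189471758 [ 0.09 -0.06 -0.75 -0.19 -0.4  -1.25]
```

Smooth so far, with small forces. I finish the second turn.

Request:
carry_out --commands '[{"dp": [-0.0044,0.0065,0],"rotation": [0,0,0]},{"dp": [-0.0052,0.0059,0],"rotation": [0,0,0]},{"dp": [-0.0059,0.0052,0],"rotation": [0,0,0]},{"dp": [-0.0065,0.0044,0],"rotation": [0,0,0]},{"dp": [-0.007,0.0034,0],"rotation": [0,0,0]},{"dp": [-0.0075,0.0026,0],"rotation": [0,0,0]},{"dp": [-0.0077,0.0015,0],"rotation": [0,0,0]},{"dp": [-0.0078,0.0005,0],"rotation": [0,0,0]}]'

```text
t: 30.32
eef_pos: [0.512, -0.0795, 0.1884]
ee_rot: [-3.138, 0.488, -2.884]
force: [6.3, -8.9, -1.3]
width: 0.024
gripper_force: 30.0
```

Request:
carry_out --commands '[{"dp": [-0.0078,-0.0005,0],"rotation": [0,0,0]},{"dp": [-0.0077,-0.0015,0],"rotation": [0,0,0]},{"dp": [-0.0075,-0.0026,0],"rotation": [0,0,0]},{"dp": [-0.007,-0.0034,0],"rotation": [0,0,0]},{"dp": [-0.0065,-0.0044,0],"rotation": [0,0,0]},{"dp": [-0.0059,-0.0052,0],"rotation": [0,0,0]},{"dp": [-0.0052,-0.0059,0],"rotation": [0,0,0]},{"dp": [-0.0044,-0.0065,0],"rotation": [0,0,0]}]'

```text
t: 31.32
eef_pos: [0.5646, -0.0967, 0.2132]
ee_rot: [-3.139, 0.489, -2.885]
force: [-1.5, -0.6, 2.1]
width: 0.0241
gripper_force: 30.0
```

Request:
carry_out --commands '[{"dp": [-0.0032,-0.0066,0],"rotation": [0,0,0]},{"dp": [-0.0025,-0.0069,0],"rotation": [0,0,0]},{"dp": [-0.0014,-0.0061,0],"rotation": [0,0,0]},{"dp": [-0.0007,-0.0052,0],"rotation": [0,0,0]},{"dp": [-0.0002,-0.0036,0],"rotation": [0,0,0]},{"dp": [0,-0.0016,0],"rotation": [0,0,0]},{"dp": [0,0,0],"rotation": [0,0,0]},{"dp": [0,0,0],"rotation": [0,0,0]}]'

```text
t: 32.33
eef_pos: [0.5789, -0.1237, 0.2171]
ee_rot: [-3.138, 0.489, -2.885]
force: [4.6, 1.1, 1.1]
width: 0.0246
gripper_force: 30.0
```

```bash
python3 q.py
```

```text
t 32.325 deg 2.013549626733371 rad 0.06125651496079738 ax 0.0017725180749394512 Ftool [-4.64238231 -0.11385203  1.23233409] w 0.02461524895386733 [ 0.06  0.05 -0.5  -0.17 -0.54 -1.25]
```

Request:
carry_out --commands '[{"dp": [0,0,0],"rotation": [0,0,0]},{"dp": [0,0,0],"rotation": [0,0,0]},{"dp": [0,0,0],"rotation": [0,0,0]},{"dp": [0,0,0],"rotation": [0,0,0]},{"dp": [0,0,-0.005],"rotation": [0,0,0]},{"dp": [0,0,-0.02],"rotation": [0,0,0]},{"dp": [0,0,-0.03],"rotation": [0,0,0]},{"dp": [0,0,-0.03],"rotation": [0,0,0]}]' --grip 0.06

```text
t: 33.33
eef_pos: [0.5393, -0.1338, 0.2929]
ee_rot: [-3.139, 0.488, -2.885]
force: [1.2, -0.3, 0.1]
width: 0.0598
gripper_force: 0.0
```

Request:
carry_out --commands '[{"dp": [0,0,-0.03],"rotation": [0,0,0]},{"dp": [0.02,0.03,-0.01],"rotation": [0,0,0]},{"dp": [0.02,0.04,0],"rotation": [0,0,0]},{"dp": [0.01,0.04,0],"rotation": [0,0,0]},{"dp": [0.01,0.04,0],"rotation": [0,0,0]},{"dp": [0,0,0],"rotation": [0,0,0]}]'

```text
t: 34.08
eef_pos: [0.4311, -0.0041, 0.2987]
ee_rot: [-3.139, 0.49, -2.878]
force: [0.3, 0.6, -0.9]
width: 0.0602
gripper_force: 0.0
```

Run:
```python
from edges import *
from g import grip,A,mw,Rz
m0=np.array([.5585,-.1258,.254])
s=readout.get_state(); print(s['t'],s['eef_pos'],s['force'],s['width'])
for cam in('top','scene'):
    im,d=vision.grab_frame(cam); W=(cloud(cam,d)-np.r_[m0[:2],0])@Rz*1000
    hsv=cv2.cvtColor(im,cv2.COLOR_RGB2HSV)
    k=(hsv[...,1]>90)&(abs(W[...,1])<60)&(W[...,2]>170)&(W[...,2]<250)&(W[...,0]>-60)&(W[...,0]<80)
    print(cam,'handle',k.sum(),np.median(W[k],0) if k.any() else '')
    t=np.r_[(Rz@[0,.123,0])[:2]+m0[:2],m0[2]]
    print('fin sides',edge(im,cam,t,[7,-30,48],[7,20,48],[1,0,0]),edge(im,cam,t,[-7,-30,48],[-7,20,48],[-1,0,0]),'plate out',edge(im,cam,t,[-50,-36,33],[-15,-36,33],[0,1,0]),edge(im,cam,t,[15,-36,33],[50,-36,33],[0,1,0]),'fin end',edge(im,cam,t,[-5,24,48],[5,24,48],[0,1,0]))
    Wd=cloud(cam,d)
    for n in('mug','tumbler','honey_jar'):
        for r in vision.trace(n,cam)[:1]: print(n,round(r['score'],2),np.round(np.nanmedian(Wd[r['pixels']],0),3))
```

```text
34.075 [ 0.43110116 -0.00405024  0.29873896] [ 0.29587738  0.61234887 -0.93990284] 0.06015357543908336
top handle 56 [ 21.54305544   0.88017648 230.42784822]
fin sides [0.84 0.93 0.37] [3.54 3.95 0.55] plate out [-2.01 -1.33  0.45] [-1.26 -2.19  0.35] fin end [-0.17 -1.66  0.52]
mug 0.73 [ 0.543 -0.428  0.05 ]
tumbler 0.78 [0.302 0.434 0.029]
honey_jar 0.83 [ 0.403 -0.443  0.096]
scene handle 35 [ 14.05595732 -12.88048751 233.00270504]
fin sides [-1.01  1.23  0.96] [-2.45 -0.42  1.71] plate out [-1.97  0.22  1.12] [7.35 3.31 1.1 ] fin end [-7.12 -2.95  1.28]
mug 0.77 [ 0.543 -0.439  0.056]
tumbler 0.91 [0.306 0.396 0.061]
honey_jar 0.92 [ 0.396 -0.471  0.095]
```

The handle is at the top (y ≈ 0), the tray edges have not changed, and the mug, glass and jar have not moved. I hand it in.

```bash
python3 -c "
from station import arm; print(arm.job_done())"
```

```text
the job is handed in; nothing more can be done
None
```

I slid the tray home against the mill, cranked two full clockwise turns at about 6 s each, let go with the handle at the top, and handed the job in; the last check showed the mug, glass and jar unmoved, and no verdict was returned.

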